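# Tin the bearings and press their fresh lids home

## Task

Pack every bearing on the worktop in a tin of its own: lay it flat in an empty tin, lift one of the formed lids out of the die, set it over that tin and press it down until it is fully home on the rim, the seal pushed all the way down. Tins stay upright on the worktop; a tin with no bearing stays open and a lid that is not needed stays in the die. Leave the roll of tape and the milled block where they are.

Things in the scene. Friction and masses are not known exactly. Their poses are not given: they have to be found in the camera images.
- die: Fixed forming die: dark steel block 104 x 332 x 30 mm high (long side along its y). Three round cavities 85 mm wide, 12 mm deep, in a row at y = -100, 0, +100 mm; in each a core 58 mm wide, 13 mm above the cavity floor. Four guide pillars, 14 mm thick, stand 16 mm above the top at the corners (x +-38, y +-154 mm). Origin: centre of the underside, z up.
- cavity_1 (a point): Centre of the floor of die cavity 1, 18 mm above the worktop.
- cavity_2 (a point): Centre of the floor of die cavity 2, 18 mm above the worktop.
- cavity_3 (a point): Centre of the floor of die cavity 3, 18 mm above the worktop.
- lid_1: Formed steel lid, one of three alike, 80 g: round cap 76 mm wide, 19 mm high, hollow below (skirt inside 71 mm wide, 16 mm deep); on its top centre a solid round grip boss 22 mm wide, 22 mm high, flat on top (41 mm in all). Origin: centre of the skirt's lower edge, z up along the boss. Starts skirt down in a die cavity, origin 18 mm above the worktop.
- lid_2: Formed steel lid, one of three alike, 80 g: round cap 76 mm wide, 19 mm high, hollow below (skirt inside 71 mm wide, 16 mm deep); on its top centre a solid round grip boss 22 mm wide, 22 mm high, flat on top (41 mm in all). Origin: centre of the skirt's lower edge, z up along the boss. Starts skirt down in a die cavity, origin 18 mm above the worktop.
- lid_3: Formed steel lid, one of three alike, 80 g: round cap 76 mm wide, 19 mm high, hollow below (skirt inside 71 mm wide, 16 mm deep); on its top centre a solid round grip boss 22 mm wide, 22 mm high, flat on top (41 mm in all). Origin: centre of the skirt's lower edge, z up along the boss. Starts skirt down in a die cavity, origin 18 mm above the worktop.
- tin_1: Loose open round aluminium tin, 64 mm outside, 58 mm inside, 27 mm high, floor 3 mm thick, 0.42 kg. Origin: centre of the underside, z up. A black rubber seal collar, 78 mm wide, 5 mm thick, sits round its neck, top 17 mm above the underside at first. A lid goes over the rim outside with 3 mm play all round.
- tin_2: Loose open round aluminium tin, 64 mm outside, 58 mm inside, 27 mm high, floor 3 mm thick, 0.42 kg. Origin: centre of the underside, z up. A black rubber seal collar, 78 mm wide, 5 mm thick, sits round its neck, top 17 mm above the underside at first. A lid goes over the rim outside with 3 mm play all round.
- tin_3: Loose open round aluminium tin, 64 mm outside, 58 mm inside, 27 mm high, floor 3 mm thick, 0.42 kg. Origin: centre of the underside, z up. A black rubber seal collar, 78 mm wide, 5 mm thick, sits round its neck, top 17 mm above the underside at first. A lid goes over the rim outside with 3 mm play all round.
- seal_1 (a joint): How far the seal collar of tin 1 is pushed down, m: 0 at first, 0.006 fully down. Pushing takes about 7 N (more if fast); it stays where left. A lid set down rests on the collar 6 mm proud (lid origin 17 mm above the tin's); pressed on its boss it goes down with the collar till it lies on the rim (lid origin 11 mm above the tin's, boss top 52 mm).
- seal_2 (a joint): How far the seal collar of tin 2 is pushed down, m: 0 at first, 0.006 fully down. Pushing takes about 7 N (more if fast); it stays where left. A lid set down rests on the collar 6 mm proud (lid origin 17 mm above the tin's); pressed on its boss it goes down with the collar till it lies on the rim (lid origin 11 mm above the tin's, boss top 52 mm).
- seal_3 (a joint): How far the seal collar of tin 3 is pushed down, m: 0 at first, 0.006 fully down. Pushing takes about 7 N (more if fast); it stays where left. A lid set down rests on the collar 6 mm proud (lid origin 17 mm above the tin's); pressed on its boss it goes down with the collar till it lies on the rim (lid origin 11 mm above the tin's, boss top 52 mm).
- bearing_1: Steel ball bearing 47 mm outside, 14 mm thick, lying flat, 0.13 kg. Origin: centre of its underside. Two or all three of the bearings are there (None if absent). Only one fits in a tin under a lid; it lies loose on the tin's floor, its origin 3 mm above the tin's.
- bearing_2: Steel ball bearing 47 mm outside, 14 mm thick, lying flat, 0.13 kg. Origin: centre of its underside. Two or all three of the bearings are there (None if absent). Only one fits in a tin under a lid; it lies loose on the tin's floor, its origin 3 mm above the tin's.
- bearing_3: Steel ball bearing 47 mm outside, 14 mm thick, lying flat, 0.13 kg. Origin: centre of its underside. Two or all three of the bearings are there (None if absent). Only one fits in a tin under a lid; it lies loose on the tin's floor, its origin 3 mm above the tin's.
- tape: Roll of black tape, 62 mm wide, 19 mm high; not part of the job. Origin: centre of the underside.
- clamp_block: Milled steel block 40 x 60 x 28 mm; not part of the job. Origin: centre of the underside.

How it is judged:
At the end, for the whole second after the job is handed in: Each bearing lies in its own tin (12 mm of centre) under a lid within 5 mm of the tin's axis, level, at most 1.5 mm above the rim, tins without bearing have no lid; every other lid is in a die cavity; tins upright, all at rest ((((horizontal distance between bearing_1 and tin_1 below 0.012 m and z of bearing_1 in the frame of tin_1 between -0.002 and 0.008 m) and ((horizontal distance between lid_1 and tin_1 below 0.005 m and z of lid_1 in the frame of tin_1 between 0.005 and 0.0125 m and angle between lid_1's own z axis and vertical below 0.08 rad) or (horizontal distance between lid_2 and tin_1 below 0.005 m and z of lid_2 in the frame of tin_1 between 0.005 and 0.0125 m and angle between lid_2's own z axis and vertical below 0.08 rad) or (horizontal distance between lid_3 and tin_1 below 0.005 m and z of lid_3 in the frame of tin_1 between 0.005 and 0.0125 m and angle between lid_3's own z axis and vertical below 0.08 rad))) or ((horizontal distance between bearing_1 and tin_2 below 0.012 m and z of bearing_1 in the frame of tin_2 between -0.002 and 0.008 m) and ((horizontal distance between lid_1 and tin_2 below 0.005 m and z of lid_1 in the frame of tin_2 between 0.005 and 0.0125 m and angle between lid_1's own z axis and vertical below 0.08 rad) or (horizontal distance between lid_2 and tin_2 below 0.005 m and z of lid_2 in the frame of tin_2 between 0.005 and 0.0125 m and angle between lid_2's own z axis and vertical below 0.08 rad) or (horizontal distance between lid_3 and tin_2 below 0.005 m and z of lid_3 in the frame of tin_2 between 0.005 and 0.0125 m and angle between lid_3's own z axis and vertical below 0.08 rad))) or ((horizontal distance between bearing_1 and tin_3 below 0.012 m and z of bearing_1 in the frame of tin_3 between -0.002 and 0.008 m) and ((horizontal distance between lid_1 and tin_3 below 0.005 m and z of lid_1 in the frame of tin_3 between 0.005 and 0.0125 m and angle between lid_1's own z axis and vertical below 0.08 rad) or (horizontal distance between lid_2 and tin_3 below 0.005 m and z of lid_2 in the frame of tin_3 between 0.005 and 0.0125 m and angle between lid_2's own z axis and vertical below 0.08 rad) or (horizontal distance between lid_3 and tin_3 below 0.005 m and z of lid_3 in the frame of tin_3 between 0.005 and 0.0125 m and angle between lid_3's own z axis and vertical below 0.08 rad)))) and (((horizontal distance between bearing_2 and tin_1 below 0.012 m and z of bearing_2 in the frame of tin_1 between -0.002 and 0.008 m) and ((horizontal distance between lid_1 and tin_1 below 0.005 m and z of lid_1 in the frame of tin_1 between 0.005 and 0.0125 m and angle between lid_1's own z axis and vertical below 0.08 rad) or (horizontal distance between lid_2 and tin_1 below 0.005 m and z of lid_2 in the frame of tin_1 between 0.005 and 0.0125 m and angle between lid_2's own z axis and vertical below 0.08 rad) or (horizontal distance between lid_3 and tin_1 below 0.005 m and z of lid_3 in the frame of tin_1 between 0.005 and 0.0125 m and angle between lid_3's own z axis and vertical below 0.08 rad))) or ((horizontal distance between bearing_2 and tin_2 below 0.012 m and z of bearing_2 in the frame of tin_2 between -0.002 and 0.008 m) and ((horizontal distance between lid_1 and tin_2 below 0.005 m and z of lid_1 in the frame of tin_2 between 0.005 and 0.0125 m and angle between lid_1's own z axis and vertical below 0.08 rad) or (horizontal distance between lid_2 and tin_2 below 0.005 m and z of lid_2 in the frame of tin_2 between 0.005 and 0.0125 m and angle between lid_2's own z axis and vertical below 0.08 rad) or (horizontal distance between lid_3 and tin_2 below 0.005 m and z of lid_3 in the frame of tin_2 between 0.005 and 0.0125 m and angle between lid_3's own z axis and vertical below 0.08 rad))) or ((horizontal distance between bearing_2 and tin_3 below 0.012 m and z of bearing_2 in the frame of tin_3 between -0.002 and 0.008 m) and ((horizontal distance between lid_1 and tin_3 below 0.005 m and z of lid_1 in the frame of tin_3 between 0.005 and 0.0125 m and angle between lid_1's own z axis and vertical below 0.08 rad) or (horizontal distance between lid_2 and tin_3 below 0.005 m and z of lid_2 in the frame of tin_3 between 0.005 and 0.0125 m and angle between lid_2's own z axis and vertical below 0.08 rad) or (horizontal distance between lid_3 and tin_3 below 0.005 m and z of lid_3 in the frame of tin_3 between 0.005 and 0.0125 m and angle between lid_3's own z axis and vertical below 0.08 rad)))) and (((horizontal distance between bearing_3 and tin_1 below 0.012 m and z of bearing_3 in the frame of tin_1 between -0.002 and 0.008 m) and ((horizontal distance between lid_1 and tin_1 below 0.005 m and z of lid_1 in the frame of tin_1 between 0.005 and 0.0125 m and angle between lid_1's own z axis and vertical below 0.08 rad) or (horizontal distance between lid_2 and tin_1 below 0.005 m and z of lid_2 in the frame of tin_1 between 0.005 and 0.0125 m and angle between lid_2's own z axis and vertical below 0.08 rad) or (horizontal distance between lid_3 and tin_1 below 0.005 m and z of lid_3 in the frame of tin_1 between 0.005 and 0.0125 m and angle between lid_3's own z axis and vertical below 0.08 rad))) or ((horizontal distance between bearing_3 and tin_2 below 0.012 m and z of bearing_3 in the frame of tin_2 between -0.002 and 0.008 m) and ((horizontal distance between lid_1 and tin_2 below 0.005 m and z of lid_1 in the frame of tin_2 between 0.005 and 0.0125 m and angle between lid_1's own z axis and vertical below 0.08 rad) or (horizontal distance between lid_2 and tin_2 below 0.005 m and z of lid_2 in the frame of tin_2 between 0.005 and 0.0125 m and angle between lid_2's own z axis and vertical below 0.08 rad) or (horizontal distance between lid_3 and tin_2 below 0.005 m and z of lid_3 in the frame of tin_2 between 0.005 and 0.0125 m and angle between lid_3's own z axis and vertical below 0.08 rad))) or ((horizontal distance between bearing_3 and tin_3 below 0.012 m and z of bearing_3 in the frame of tin_3 between -0.002 and 0.008 m) and ((horizontal distance between lid_1 and tin_3 below 0.005 m and z of lid_1 in the frame of tin_3 between 0.005 and 0.0125 m and angle between lid_1's own z axis and vertical below 0.08 rad) or (horizontal distance between lid_2 and tin_3 below 0.005 m and z of lid_2 in the frame of tin_3 between 0.005 and 0.0125 m and angle between lid_2's own z axis and vertical below 0.08 rad) or (horizontal distance between lid_3 and tin_3 below 0.005 m and z of lid_3 in the frame of tin_3 between 0.005 and 0.0125 m and angle between lid_3's own z axis and vertical below 0.08 rad)))) and ((horizontal distance between bearing_1 and tin_1 below 0.012 m and z of bearing_1 in the frame of tin_1 between -0.002 and 0.008 m) or (horizontal distance between bearing_2 and tin_1 below 0.012 m and z of bearing_2 in the frame of tin_1 between -0.002 and 0.008 m) or (horizontal distance between bearing_3 and tin_1 below 0.012 m and z of bearing_3 in the frame of tin_1 between -0.002 and 0.008 m) or (not (horizontal distance between lid_1 and tin_1 below 0.045 m) and not (horizontal distance between lid_2 and tin_1 below 0.045 m) and not (horizontal distance between lid_3 and tin_1 below 0.045 m))) and ((horizontal distance between bearing_1 and tin_2 below 0.012 m and z of bearing_1 in the frame of tin_2 between -0.002 and 0.008 m) or (horizontal distance between bearing_2 and tin_2 below 0.012 m and z of bearing_2 in the frame of tin_2 between -0.002 and 0.008 m) or (horizontal distance between bearing_3 and tin_2 below 0.012 m and z of bearing_3 in the frame of tin_2 between -0.002 and 0.008 m) or (not (horizontal distance between lid_1 and tin_2 below 0.045 m) and not (horizontal distance between lid_2 and tin_2 below 0.045 m) and not (horizontal distance between lid_3 and tin_2 below 0.045 m))) and ((horizontal distance between bearing_1 and tin_3 below 0.012 m and z of bearing_1 in the frame of tin_3 between -0.002 and 0.008 m) or (horizontal distance between bearing_2 and tin_3 below 0.012 m and z of bearing_2 in the frame of tin_3 between -0.002 and 0.008 m) or (horizontal distance between bearing_3 and tin_3 below 0.012 m and z of bearing_3 in the frame of tin_3 between -0.002 and 0.008 m) or (not (horizontal distance between lid_1 and tin_3 below 0.045 m) and not (horizontal distance between lid_2 and tin_3 below 0.045 m) and not (horizontal distance between lid_3 and tin_3 below 0.045 m))) and (((horizontal distance between lid_1 and cavity_1 below 0.006 m and height (world z) of lid_1 below 0.024 m) or (horizontal distance between lid_1 and cavity_2 below 0.006 m and height (world z) of lid_1 below 0.024 m) or (horizontal distance between lid_1 and cavity_3 below 0.006 m and height (world z) of lid_1 below 0.024 m)) or (horizontal distance between lid_1 and tin_1 below 0.005 m and z of lid_1 in the frame of tin_1 between 0.005 and 0.0125 m and angle between lid_1's own z axis and vertical below 0.08 rad) or (horizontal distance between lid_1 and tin_2 below 0.005 m and z of lid_1 in the frame of tin_2 between 0.005 and 0.0125 m and angle between lid_1's own z axis and vertical below 0.08 rad) or (horizontal distance between lid_1 and tin_3 below 0.005 m and z of lid_1 in the frame of tin_3 between 0.005 and 0.0125 m and angle between lid_1's own z axis and vertical below 0.08 rad)) and (((horizontal distance between lid_2 and cavity_1 below 0.006 m and height (world z) of lid_2 below 0.024 m) or (horizontal distance between lid_2 and cavity_2 below 0.006 m and height (world z) of lid_2 below 0.024 m) or (horizontal distance between lid_2 and cavity_3 below 0.006 m and height (world z) of lid_2 below 0.024 m)) or (horizontal distance between lid_2 and tin_1 below 0.005 m and z of lid_2 in the frame of tin_1 between 0.005 and 0.0125 m and angle between lid_2's own z axis and vertical below 0.08 rad) or (horizontal distance between lid_2 and tin_2 below 0.005 m and z of lid_2 in the frame of tin_2 between 0.005 and 0.0125 m and angle between lid_2's own z axis and vertical below 0.08 rad) or (horizontal distance between lid_2 and tin_3 below 0.005 m and z of lid_2 in the frame of tin_3 between 0.005 and 0.0125 m and angle between lid_2's own z axis and vertical below 0.08 rad)) and (((horizontal distance between lid_3 and cavity_1 below 0.006 m and height (world z) of lid_3 below 0.024 m) or (horizontal distance between lid_3 and cavity_2 below 0.006 m and height (world z) of lid_3 below 0.024 m) or (horizontal distance between lid_3 and cavity_3 below 0.006 m and height (world z) of lid_3 below 0.024 m)) or (horizontal distance between lid_3 and tin_1 below 0.005 m and z of lid_3 in the frame of tin_1 between 0.005 and 0.0125 m and angle between lid_3's own z axis and vertical below 0.08 rad) or (horizontal distance between lid_3 and tin_2 below 0.005 m and z of lid_3 in the frame of tin_2 between 0.005 and 0.0125 m and angle between lid_3's own z axis and vertical below 0.08 rad) or (horizontal distance between lid_3 and tin_3 below 0.005 m and z of lid_3 in the frame of tin_3 between 0.005 and 0.0125 m and angle between lid_3's own z axis and vertical below 0.08 rad)) and angle between each of tin_1, tin_2, tin_3's own z axis and vertical below 0.05 rad and linear speed of each of tin_1, tin_2, tin_3, lid_1, lid_2, lid_3, bearing_1, bearing_2, bearing_3 below 0.02 m/s); the robot touches nothing.
It fails at once if a tin is tipped over (angle between any of tin_1, tin_2, tin_3's own z axis and vertical above 0.6 rad).
It fails at once if the tape or the block is shoved more than 30 mm (distance of any of tape, clamp_block from where it was at the start of the episode above 0.03 m).
Of bearing_1, bearing_2, bearing_3 only 2 to 3 are there at a start; the rules pass over those that are not, and their reading is None.
At some moment in a run one of bearing_1, bearing_2, bearing_3 may be knocked a few centimetres aside while the robot is not near it.
Once in a run the grip may slacken for a moment while it holds something.
It also fails if it takes over 210 s, if anything falls off the work surface, if the arm or the gripper's body presses on something with over 40 N, if the wrist force passes 120 N, or if a joint passes its speed limit or range.

## Robot

A 7-joint arm with a two-finger parallel gripper is mounted at the origin on a cart in front of the work surface, level with it; the furniture and walls round the work are solid. World frame = base frame: x ahead of the robot, y to its left, z up, the work surface at z = 0. Lengths are in m, angles in rad, forces in N, time in s.
With the tool pointing down it reaches from about 0.4 to 0.75 m from the base axis. Payload 19.5 kg.
Tool frame: the origin (TCP) lies on the centre line of the jaws, within the pads' length; the fingertips stand 11 mm ahead of it and the grasp point (between the pads) lies 8 mm behind it; x points along the fingers, y is the direction in which the jaws open and shut, and the axes are right-handed (so a half turn about x gives the same grasp; the last joint's range is limited). The gripper opens to 85 mm and grips with 20 to 120 N. Pads are 22 mm wide; open, the fingers measure 114 mm over their backs; the gripper's body (76 mm by 85 mm) begins 54 mm behind the grasp point. The pads swing forward as they close: fully open they stand 13 mm farther back than shut.
Start: joints at [-1.278, 0.707, -0.028, 1.485, 0.022, 0.951, -0.075], TCP at [0.189, 0.543, 0.242] pointing down, gripper open.
Joint ranges: [-2.71, 2.71], [-0.32, 2.16], [-1.57, 1.52], [0, 2.45], [-1.46, 4.6], [0, 2.02], [-2.83, 2.83]. Speed limits (rad/s): [1.89, 1.89, 2.57, 2.57, 3.01, 3.01, 3.01].

## Interface

Orientations are given as a rotation vector (axis times angle).
In Python, from plant import status, read_camera, calibration, ticket gives the robot as it stands.
- The arm moves only by the tool play_rows, never from a script. Its argument "steps" is a list of rows, each a list of 7 numbers: the finger opening in cm, from 0 to 8.54, then the shift along the tool's x, y, z in cm, then the turn, a rotation vector about the tool's x, y, z in rad. In form: [[gripper, x, y, z, ax, ay, az], ...]. A call has 1 to 8 rows; each row is the pose to reach, as a shift and turn from the pose commanded when the call began, along the tool's axes at that moment; what a row does not reach only later rows make up. A row lasts 1/12 s, in which the tool goes at most 41.7 mm and 7.16 degrees, less where a joint would pass 70% of its speed; a pose out of reach is approached as far as the arm can. A call with a gripper value outside its range is refused whole. The fingers move at their own pace and stop on an object; the grip force is fixed at half the most. Time passes only in rows, so rows that repeat a pose let the fingers close. It gives the time, the measured TCP pose, the force and the opening at its end, in the units of the state.
- status.sense(): the state, without advancing time (a new reading comes with each control period).
- read_camera(name): name is "side" or "top"; returns the picture (400x640x3 uint8, blue, green, red); there is no depth.
- calibration(name): a dict with "fx", "fy", "cx", "cy" (pixels), "D" ([k1, k2, p1, p2, k3] as OpenCV has them; the pictures are not rectified), "origin" and "orientation" of the camera in the world. Camera axes: x right, y down, z forward; pixel columns grow to the right and rows downward; lengths in m; the calibration is good to about 2 mm. A picture is of the moment at which its call begins. calibration takes no time and is no camera call.
- ticket.close_job(): hands the job in, once; it reports no verdict.
The state is a dict: "clock": time; "joint_positions": joint angles; "dq": joint speeds; "effort": joint torques, N m; "ee_pos": TCP position; "eef_rot": TCP orientation; "ft_force": force on the tool from outside, world axes, zero at the start; "wrist_torque": the same for the moment, N m; "gripper_width": finger opening in m.
Only numpy, scipy, OpenCV 4.12 (cv2) and the standard library are available. Lean on these libraries where they do the work, as an engineer would, in place of code of your own. Each camera call takes 0.05 s, during which the arm holds its last target. There are 200 camera calls.

## Working session

There is one attempt and no reset: what is moved stays moved. The work goes in short steps, Python scripts to look and compute and a tool call to move; the robot and the scene stay as the last step left them, time stands still between calls to the robot, and variables do not carry over. Pictures are saved under pics/ and viewed, on a budget of 14 in all, crops included, one or two more only if the job needs it, and the job is handed in when it is done.

Besides the shell and the picture viewer there is one more tool, called after "Call:" as name(argument=value, ...), one argument or row to a line, values as JSON. play_rows: Moves the arm, as the interface text tells. Its arguments: {"type":"object","properties":{"steps":{"type":"array","items":{"type":"array","items":{"type":"number"}}}},"required":["steps"]}

```bash
ls; mkdir -p pics
python3 - <<'E'
from plant import status, read_camera, calibration
import cv2
print(status.sense())
for n in("top","side"):
    cv2.imwrite(f"pics/{n}0.png",read_camera(n)); print(calibration(n))
E
```

```text
pics
{'clock': 0.0, 'joint_positions': array([-1.27769797,  0.70706796, -0.02763517,  1.48499969,  0.0220275 ,
        0.95088633, -0.07549277]), 'dq': array([ 1.78174788e-04, -7.40065460e-04,  5.98292430e-04,  3.86452693e-05,
       -1.45785499e-03,  1.09422814e-05, -9.30950127e-04]), 'effort': array([-1.24175189e-03, -8.83200645e+01,  1.23409778e+00, -2.36163908e+01,
        1.68509956e-02,  6.72890674e-03, -5.92795573e-05]), 'ee_pos': array([0.1888499 , 0.54284105, 0.24184725]), 'eef_rot': array([ 0.26187596,  1.55491848, -0.26353119]), 'ft_force': array([ 0.38138931, -0.31484215, -0.05848466]), 'wrist_torque': array([ 0.01385222, -0.01878752, -0.00467171]), 'gripper_width': 0.08551391926475216}
{'fx': 394.02191011454056, 'fy': 394.02191011454056, 'cx': 319.7238379374283, 'cy': 196.56106857143675, 'D': array([0.02810658, 0.        , 0.        , 0.        , 0.        ]), 'origin': array([0.32313819, 0.03716753, 1.1371236 ]), 'orientation': array([-1.97879057,  2.22573077, -0.2531254 ])}
{'fx': 493.4610841802403, 'fy': 493.4610841802403, 'cx': 321.1956076441852, 'cy': 202.14631709677636, 'D': array([-0.03997084,  0.        ,  0.        ,  0.        ,  0.        ]), 'origin': array([ 0.1426609 , -1.05296099,  0.7903282 ]), 'orientation': array([-2.12293039,  0.36060809, -0.21948741])}
```

View pics/top0.png

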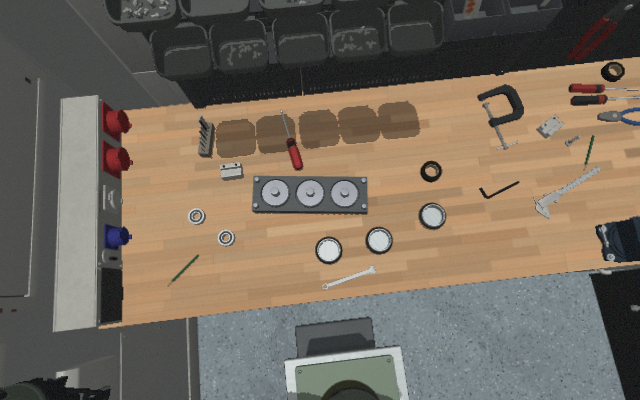

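View pics/side0.png

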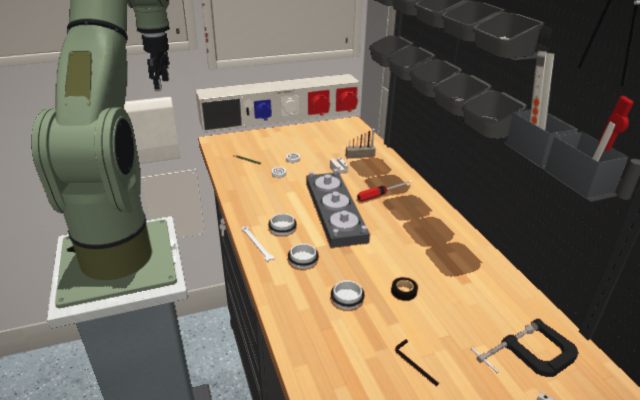

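```bash
cat > h.py <<'E'
import numpy as np, cv2
from scipy.spatial.transform import Rotation as R
from plant import status, read_camera, calibration
def pix2plane(cam,uv,z):
    c=calibration(cam); K=np.array([[c['fx'],0,c['cx']],[0,c['fy'],c['cy']],[0,0,1]])
    n=cv2.undistortPoints(np.float64(uv).reshape(-1,1,2),K,c['D']).reshape(-1,2)
    d=R.from_rotvec(c['orientation']).apply(np.c_[n,np.ones(len(n))]); o=c['origin']
    return (o+d*((z-o[2])/d[:,2])[:,None])[:,:2]
def world2pix(cam,p):
    c=calibration(cam); K=np.array([[c['fx'],0,c['cx']],[0,c['fy'],c['cy']],[0,0,1]])
    r=R.from_rotvec(c['orientation']).inv()
    return cv2.projectPoints(np.float64(p).reshape(-1,1,3),r.as_rotvec(),-r.apply(c['origin']),K,c['D'])[0].reshape(-1,2)
def circ(P):
    A=np.c_[2*P,np.ones(len(P))]; s=np.linalg.lstsq(A,(P**2).sum(1),rcond=None)[0]
    return s[:2],np.sqrt(s[2]+s[:2]@s[:2])
def blobs(cam,mask,z,lo,hi):
    "contours of the mask as (pixel centre, plane centroid, fitted circle diameter)"
    out=[]
    for c in cv2.findContours(mask,cv2.RETR_EXTERNAL,cv2.CHAIN_APPROX_NONE)[0]:
        if len(c)<8: continue
        P=pix2plane(cam,c,z); ctr,r=circ(P); m=cv2.moments(np.float32(P))
        if lo<2*r*1e3<hi and m['m00']>0.5*np.pi*r*r:
            out.append((c.reshape(-1,2).mean(0).round(1),ctr.round(4),round(2e3*r,1)))
    return out
E
python3 - <<'E'
from h import *
for cam in("top","side"):
    im=cv2.imread(f"pics/{cam}0.png"); hsv=cv2.cvtColor(im,cv2.COLOR_BGR2HSV)
    m=np.uint8((hsv[...,1]<70)|(hsv[...,2]<50))*255
    big=[b for b in blobs(cam,m,.0145,35,95) if .2<b[1][0]<.9 and abs(b[1][1])<.8]
    print(cam,"tin/bearing/tape z=.0145"); [print(*b) for b in big]
    m2=np.uint8((hsv[...,2]>90)&(hsv[...,1]<70))*255
    print("bright z=.037"); [print(*b) for b in blobs(cam,m2,.037,50,90)]
c=[[253,178],[367,178],[367,213],[253,213]]
print(pix2plane("top",c,.03))
s=status.sense(); print(R.from_rotvec(s['eef_rot']).as_matrix().round(3))
E
```

```text
top tin/bearing/tape z=.0145
[328.6 250.1] [0.4252 0.0023] 72.9
[225.6 237.4] [0.495  0.2891] 47.5
[378.8 239.9] [ 0.4362 -0.1433] 72.9
[195.9 216. ] [0.5671 0.3706] 48.1
[432.1 215.7] [ 0.4885 -0.3064] 73.2
[230.8 170.7] [0.6916 0.2612] 61.7
[430.5 171. ] [ 0.621  -0.3262] 59.0
[550.6 125.9] [ 0.7174 -0.7062] 66.7
[204.8 135.9] [0.8093 0.3398] 92.6
bright z=.037
[ 68.6 376.6] [0.1823 0.7018] 50.6
[328.5 249.5] [0.4245 0.0029] 62.2
[379.4 239.5] [ 0.4353 -0.1415] 62.0
[433.2 214.8] [ 0.487  -0.3031] 62.7
[229.8 169.6] [0.6868 0.2579] 55.5
[551.5 125.2] [ 0.7105 -0.6945] 61.3
side tin/bearing/tape z=.0145
[347.2 294.5] [ 0.4879 -0.3059] 81.9
[404.2 288. ] [ 0.6189 -0.3305] 58.6
[302.9 255.6] [ 0.4356 -0.1435] 84.7
[282.2 224.1] [0.4245 0.0027] 87.1
[278.3 171.8] [0.4918 0.2811] 57.9
[292.5 157.1] [0.5642 0.3624] 57.9
bright z=.037
[347.4 291.5] [ 0.4814 -0.32  ] 68.3
[302.9 252.8] [ 0.4303 -0.1604] 68.8
[282.2 221.3] [ 0.4193 -0.0169] 69.7
[278.3 171.8] [0.4817 0.2424] 56.2
[292.5 157.1] [0.552  0.3214] 56.2
[504.   37.8] [2.2253 1.4164] 63.3
[152.5  34.7] [0.2195 2.0583] 71.7
[[ 0.65653353  0.19574289]
 [ 0.61756275 -0.13422656]
 [ 0.5148917  -0.11931682]
 [ 0.55305475  0.20392489]]
[[-0.     0.329  0.944]
 [-0.001  0.944 -0.329]
 [-1.    -0.001  0.   ]]
```

Run:
```python
from h import *
for cam in("top","side"):
    for p in ([[225.6,237.4],[195.9,216]] if cam=="top" else [[278.3,171.8],[292.5,157.1]]):
        for z in(.007,.012): print(cam,z,pix2plane(cam,[p],z).round(4))
im=cv2.imread("pics/top0.png"); g=cv2.cvtColor(im,cv2.COLOR_BGR2GRAY)
m=np.zeros_like(g); m[178:212,254:366]=np.uint8(g[178:212,254:366]>95)*255
m=cv2.morphologyEx(m,cv2.MORPH_CLOSE,np.ones((5,5)))
[print("lid",*b) for b in blobs("top",m,.037,40,100)]
ti=cv2.resize(im[160:270,180:460],None,fx=2.8,fy=2.8,interpolation=cv2.INTER_CUBIC)
si=cv2.imread("pics/side0.png"); s2=cv2.resize(si[140:320,220:420],None,fx=1.6,fy=1.6)
o=np.zeros((600,790,3),np.uint8); o[:ti.shape[0],:784]=ti[:,:784]; o[310:310+s2.shape[0],:s2.shape[1]]=s2
cv2.imwrite("pics/z0.png",o)
```

```text
top 0.007 [[0.496 0.291]]
top 0.012 [[0.4953 0.2898]]
top 0.007 [[0.5685 0.3725]]
top 0.012 [[0.5674 0.371 ]]
side 0.007 [[0.495  0.2935]]
side 0.012 [[0.4928 0.2849]]
side 0.007 [[0.5681 0.3764]]
side 0.012 [[0.5654 0.3672]]
lid [348.5 196.2] [ 0.572  -0.0694] 82.1
lid [307.1 195.7] [0.5883 0.0408] 79.2
lid [272.7 193.2] [0.6038 0.1413] 90.1
```

View pics/z0.png

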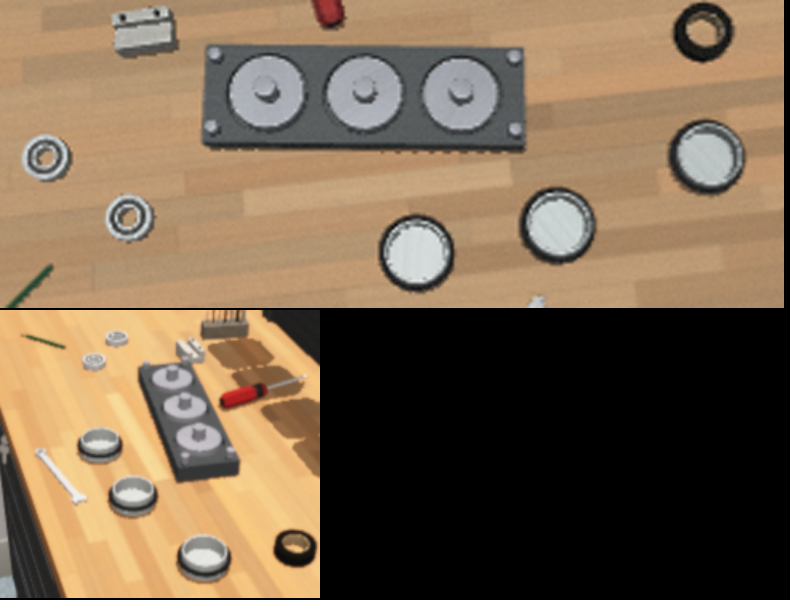

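```bash
cat >> h.py <<'E'
def go(x,y,z):
    "tool-axis shift in cm from the pose now to a world point"
    s=status.sense(); r=R.from_rotvec(s['eef_rot'])
    return (r.inv().apply(np.array([x,y,z])-s['ee_pos'])*100).round(2)
def look(tag,sat=70):
    "both pictures saved; round things on the table (z .0145), found in each"
    for cam in("top","side"):
        im=read_camera(cam); cv2.imwrite(f"pics/{cam}_{tag}.png",im); hsv=cv2.cvtColor(im,cv2.COLOR_BGR2HSV)
        m=np.uint8((hsv[...,1]<sat)|(hsv[...,2]<50))*255
        for z,lo,hi in((.010,40,60),(.0145,68,92)):
            for b in blobs(cam,m,z,lo,hi):
                if .35<b[1][0]<.66 and abs(b[1][1])<.5: print(cam,z,*b)
E
python3 - <<'E'
from h import *
im=cv2.imread("pics/top0.png"); g=cv2.cvtColor(im,cv2.COLOR_BGR2GRAY)
print(g[193,252:368:3])
for t in(120,135,150):
    m=np.zeros_like(g); m[178:212,254:366]=np.uint8(g[178:212,254:366]>t)*255
    [print(t,"lid",*b) for b in blobs("top",m,.037,40,100)]
E
```

```text
[136  91  91  51 174 175 173 183 150  69 172 173 102  92  93 171 173 171
 104 179 138 157 172 173  72  91  88 169 170 165 175 171 127 167 167 122
  87  85  89]
120 lid [343.8 193.2] [ 0.5791 -0.0608] 72.4
120 lid [309.7 192.7] [0.5919 0.0366] 72.7
120 lid [274.8 192.3] [0.6051 0.136 ] 72.6
135 lid [344.  193.3] [ 0.579 -0.061] 71.5
135 lid [309.7 192.7] [0.5918 0.0366] 71.8
135 lid [274.9 192.1] [0.605  0.1361] 71.7
150 lid [343.8 193.2] [ 0.579  -0.0609] 70.6
150 lid [309.7 192.7] [0.5919 0.0364] 71.0
150 lid [274.8 192.2] [0.605  0.1359] 71.0
```

Call:
play_rows(
  steps=[
    [7, 9, -9, 24, 0, 0, 0],
    [7, 9, -9, 24, 0, 0, 0],
    [7, 9, -9, 24, 0, 0, 0],
    [7, 9, -9, 24, 0, 0, 0],
    [7, 9, -9, 24, 0, 0, 0],
    [7, 9, -9, 24, 0, 0, 0],
    [7, 9, -9, 24, 0, 0, 0],
    [7, 9, -9, 24, 0, 0, 0],
  ],
)

```text
clock: 0.77
ee_pos: [0.3895, 0.3749, 0.1506]
eef_rot: [0.265, 1.554, -0.27]
ft_force: [0.5, -0.5, -0.2]
gripper_width: 0.0701
```

```bash
python3 -c "
from h import *
print(go(.4955,.2905,.06)); print(R.from_rotvec(status.sense()['eef_rot']).as_matrix().round(3))"
```

```text
[ 9.09 -4.37 12.8 ]
[[-0.     0.334  0.942]
 [-0.004  0.942 -0.334]
 [-1.    -0.003  0.001]]
```

Call:
play_rows(
  steps=[
    [7, 0, -4.4, 12.8, 0, 0, 0],
    [7, 0, -4.4, 12.8, 0, 0, 0],
    [7, 0, -4.4, 12.8, 0, 0, 0],
    [7, 5, -4.4, 12.8, 0, 0, 0],
    [7, 9, -4.4, 12.8, 0, 0, 0],
    [7, 9, -4.4, 12.8, 0, 0, 0],
    [7, 9, -4.4, 12.8, 0, 0, 0],
    [7, 9, -4.4, 12.8, 0, 0, 0],
  ],
)

```text
clock: 1.43
ee_pos: [0.4923, 0.2965, 0.0636]
eef_rot: [0.262, 1.555, -0.262]
ft_force: [0.7, 0.2, 1.0]
gripper_width: 0.0701
```

Run:
```python
from h import *
look("1"); s=status.sense(); print(s['ee_pos'],R.from_rotvec(s['eef_rot']).as_matrix().round(3))
print(go(.4955,.2905,.017))
a=cv2.imread("pics/top_1.png")[190:270,160:280]; b=cv2.imread("pics/side_1.png")[90:210,220:360]
cv2.imwrite("pics/z1.png",np.hstack([cv2.resize(a,(400,267)),cv2.resize(b,(312,267))]))
```

```text
top 0.01 [430.7 170.9] [ 0.6222 -0.3279] 58.8
top 0.0145 [328.5 250. ] [0.4253 0.0023] 72.8
top 0.0145 [378.7 239.9] [ 0.4365 -0.1433] 72.9
top 0.0145 [432.1 215.6] [ 0.4883 -0.3068] 72.9
side 0.01 [404.2 288. ] [ 0.6217 -0.3263] 58.8
side 0.01 [278.5 172. ] [0.4945 0.2876] 59.3
side 0.01 [292.3 157.3] [0.5662 0.3699] 59.3
side 0.0145 [347.2 294.5] [ 0.4878 -0.3058] 81.9
side 0.0145 [302.9 255.5] [ 0.4358 -0.1431] 85.3
side 0.0145 [282.2 224. ] [0.4248 0.0033] 88.0
[0.49285161 0.29664679 0.06447248] [[ 0.002  0.328  0.945]
 [ 0.001  0.945 -0.328]
 [-1.     0.002  0.002]]
[ 4.75 -0.5   0.44]
```

View pics/z1.png

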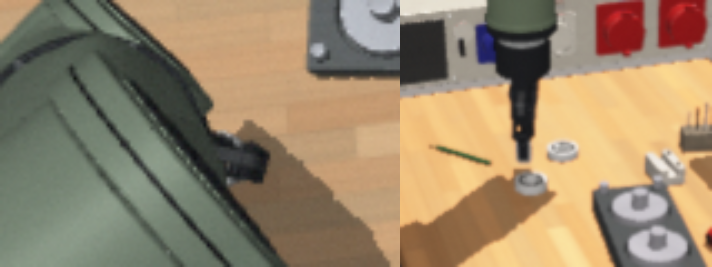

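Call:
play_rows(
  steps=[
    [7, 1, -0.5, 0.4, 0, 0, 0],
    [7, 3.5, -0.5, 0.4, 0, 0, 0],
    [7, 3.5, -0.5, 0.4, 0, 0, 0],
    [7, 3.5, -0.5, 0.4, 0, 0, 0],
    [7, 3.5, -0.5, 0.4, 0, 0, 0],
  ],
)

```text
clock: 1.95
ee_pos: [0.4948, 0.2898, 0.0283]
eef_rot: [0.263, 1.554, -0.262]
ft_force: [0.4, 0.3, 0.1]
gripper_width: 0.0699
```

Run:
```python
from h import *
s=status.sense(); print(s['ee_pos'],s['ft_force'],np.abs(s['dq']).max())
print(go(.4955,.2905,.017))
```

```text
[0.49484125 0.28975397 0.02833009] [0.35586607 0.30095338 0.08115614] 0.008491437082096449
[1.13 0.09 0.04]
```

Call:
play_rows(
  steps=[
    [7, 1.1, 0.1, 0, 0, 0, 0],
    [7, 1.1, 0.1, 0, 0, 0, 0],
    [4, 1.1, 0.1, 0, 0, 0, 0],
    [4, 1.1, 0.1, 0, 0, 0, 0],
    [4, 1.1, 0.1, 0, 0, 0, 0],
    [4, 1.1, 0.1, 0, 0, 0, 0],
    [4, 1.1, 0.1, 0, 0, 0, 0],
    [4, 1.1, 0.1, 0, 0, 0, 0],
  ],
)

```text
clock: 2.62
ee_pos: [0.4951, 0.2906, 0.0172]
eef_rot: [0.263, 1.554, -0.262]
ft_force: [-3.3, -1.8, 12.0]
gripper_width: 0.0432
```

Call:
play_rows(
  steps=[
    [4, 0, 0, 0, 0, 0, 0],
    [4, -2, 0, 0, 0, 0, 0],
    [4, -5, 0, 0, 0, 0, 0],
    [4, -8, 0, 0, 0, 0, 0],
    [4, -8, 0, 0, 0, 0, 0],
    [4, -8, 0, 0, 0, 0, 0],
  ],
)

```text
clock: 3.12
ee_pos: [0.4955, 0.2907, 0.0977]
eef_rot: [0.264, 1.553, -0.262]
ft_force: [-0.5, -0.3, -2.3]
gripper_width: 0.0428
```

Run:
```python
from h import *
s=status.sense(); print(s['ee_pos'],s['ft_force'],s['gripper_width'])
look("2")
print(go(.425,.0025,.10))
b=cv2.imread("pics/side_2.png")[80:240,200:360]
cv2.imwrite("pics/z2.png",cv2.resize(b,(480,480),interpolation=cv2.INTER_CUBIC))
```

```text
[0.49547532 0.29073158 0.09768588] [-0.47188522 -0.27024692 -2.26923009] 0.0428017899047264
top 0.01 [430.7 170.8] [ 0.6223 -0.328 ] 58.9
top 0.0145 [328.5 250. ] [0.425  0.0023] 73.0
top 0.0145 [378.7 239.9] [ 0.4364 -0.1433] 72.9
top 0.0145 [432.  215.6] [ 0.4884 -0.3065] 73.3
side 0.01 [404.2 288. ] [ 0.6216 -0.3264] 58.9
side 0.01 [292.3 157.3] [0.5662 0.3699] 59.3
side 0.0145 [347.2 294.5] [ 0.4878 -0.3058] 81.9
side 0.0145 [302.9 255.5] [ 0.4358 -0.1431] 85.3
side 0.0145 [282.2 224. ] [0.4248 0.0034] 88.0
[ -0.41 -29.47   2.87]
```

View pics/z2.png

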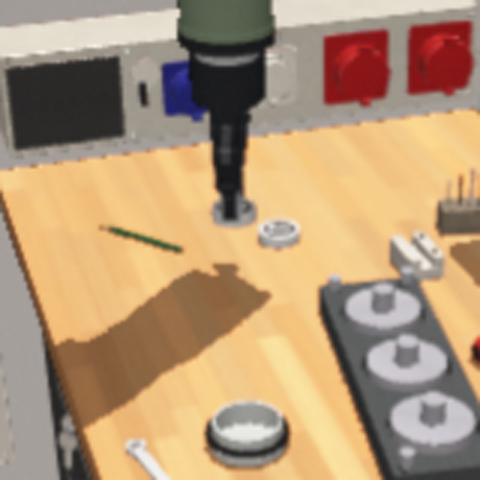

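Call:
play_rows(
  steps=[
    [4, 0, -2.5, 0.3, 0, 0, 0],
    [4, 0, -6, 0.6, 0, 0, 0],
    [4, 0, -10, 1, 0, 0, 0],
    [4, 0, -14, 1.4, 0, 0, 0],
    [4, 0, -18, 1.8, 0, 0, 0],
    [4, 0, -22, 2.2, 0, 0, 0],
    [4, 0, -26, 2.5, 0, 0, 0],
    [4, 0, -28.5, 2.8, 0, 0, 0],
  ],
)

```text
clock: 3.88
ee_pos: [0.4257, 0.0087, 0.0956]
eef_rot: [0.263, 1.557, -0.266]
ft_force: [0.4, -0.5, -0.9]
gripper_width: 0.0426
```

Call:
play_rows(
  steps=[
    [4, 0, -1, 0.1, 0, 0, 0],
    [4, 0, -1, 0.1, 0, 0, 0],
    [4, 0, -1, 0.1, 0, 0, 0],
    [4, 0, -1, 0.1, 0, 0, 0],
  ],
)

```text
clock: 4.22
ee_pos: [0.4256, 0.0036, 0.096]
eef_rot: [0.262, 1.555, -0.261]
ft_force: [0.5, 0.6, -1.8]
gripper_width: 0.0429
```

Run:
```python
from h import *
s=status.sense(); print(s['ee_pos'],s['ft_force'],s['gripper_width'])
look("3")
print(go(.425,.0025,.065))
a=cv2.imread("pics/top_3.png")[180:290,260:400]
b=cv2.imread("pics/side_3.png")[120:260,210:350]
cv2.imwrite("pics/z3.png",np.hstack([cv2.resize(a,(400,314)),cv2.resize(b,(314,314),interpolation=cv2.INTER_CUBIC)]))
```

```text
[0.42559373 0.00363478 0.0959716 ] [ 0.49813041  0.64877416 -1.7502889 ] 0.04288838030536731
top 0.01 [195.9 216. ] [0.5681 0.372 ] 48.2
top 0.01 [430.4 171.1] [ 0.6222 -0.3278] 58.9
top 0.0145 [432.  215.5] [ 0.4887 -0.3067] 73.2
side 0.01 [404.2 288. ] [ 0.6217 -0.3263] 58.8
side 0.0145 [347.2 294.5] [ 0.4879 -0.3057] 82.0
side 0.0145 [302.9 255.5] [ 0.4359 -0.1431] 85.4
side 0.0145 [282.3 224.3] [0.4248 0.0018] 87.4
[ 3.11 -0.12 -0.02]
```

View pics/z3.png

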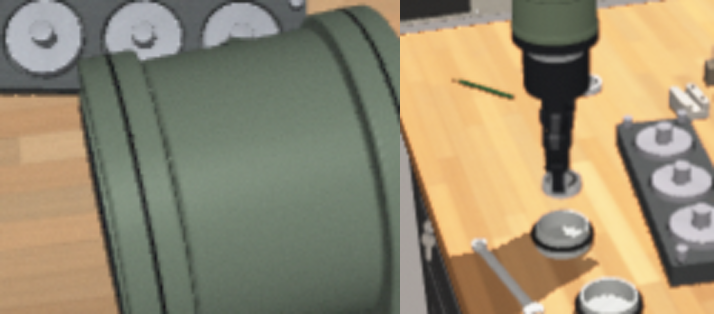

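Call:
play_rows(
  steps=[
    [4, 2, -0.1, 0, 0, 0, 0],
    [4, 4, -0.1, 0, 0, 0, 0],
    [4, 5, -0.1, 0, 0, 0, 0],
    [4, 5.4, -0.1, 0, 0, 0, 0],
    [4, 5.7, -0.1, 0, 0, 0, 0],
    [4, 5.7, -0.1, 0, 0, 0, 0],
    [4, 5.7, -0.1, 0, 0, 0, 0],
  ],
)

```text
clock: 4.9
ee_pos: [0.4252, 0.0016, 0.0398]
eef_rot: [0.263, 1.554, -0.262]
ft_force: [-0.4, -0.2, -0.4]
gripper_width: 0.0428
```

Run:
```python
from h import *
s=status.sense(); print(s['ee_pos'],s['ft_force'],s['gripper_width']); print(go(.425,.0025,.0385))
```

```text
[0.42524868 0.00157621 0.03976161] [-0.37741723 -0.1963265  -0.35753566] 0.04281075175922904
[ 0.13  0.08 -0.05]
```

Call:
play_rows(
  steps=[
    [4, 0.1, 0.1, 0, 0, 0, 0],
    [6.5, 0.1, 0.1, 0, 0, 0, 0],
    [6.5, 0.1, 0.1, 0, 0, 0, 0],
    [6.5, 0.1, 0.1, 0, 0, 0, 0],
    [6.5, 0.1, 0.1, 0, 0, 0, 0],
    [6.5, -2, 0.1, 0, 0, 0, 0],
    [6.5, -5, 0.1, 0, 0, 0, 0],
    [6.5, -9, 0.1, 0, 0, 0, 0],
  ],
)

```text
clock: 5.57
ee_pos: [0.4244, 0.0024, 0.1293]
eef_rot: [0.261, 1.558, -0.263]
ft_force: [1.3, 0.1, 0.5]
gripper_width: 0.0649
```

Run:
```python
from h import *
s=status.sense(); print(s['ee_pos'],s['ft_force'],s['gripper_width']); look("4"); print(go(.5918,.0366,.12),go(.568,.372,.12))
```

```text
[0.42444161 0.00239155 0.12927491] [1.26384303 0.11874549 0.46575905] 0.0648702680867688
top 0.01 [195.9 216. ] [0.5681 0.3718] 48.4
top 0.01 [430.6 171. ] [ 0.622  -0.3278] 59.0
side 0.01 [404.2 288. ] [ 0.6217 -0.3263] 58.8
side 0.0145 [347.2 294.5] [ 0.4879 -0.3058] 82.0
side 0.0145 [302.9 255.5] [ 0.4359 -0.1431] 85.4
side 0.0145 [282.3 224.3] [0.4249 0.0019] 87.6
[ 1.44  8.7  14.46] [ 1.43 39.59  1.17]
```

Call:
play_rows(
  steps=[
    [7, 0, 3, 0.1, 0, 0, 0],
    [7, 0, 7, 0.3, 0, 0, 0],
    [7, 0, 11, 0.4, 0, 0, 0],
    [7, 0, 15, 0.5, 0, 0, 0],
    [7, 0, 19, 0.6, 0, 0, 0],
    [7, 0, 23, 0.7, 0, 0, 0],
    [7, 0, 27, 0.8, 0, 0, 0],
    [7, 0, 31, 0.9, 0, 0, 0],
  ],
)

```text
clock: 6.33
ee_pos: [0.5359, 0.2941, 0.1293]
eef_rot: [0.262, 1.555, -0.263]
ft_force: [0.6, 0.4, -0.6]
gripper_width: 0.07
```

Call:
play_rows(
  steps=[
    [7, 1, 4, 0.2, 0, 0, 0],
    [7, 3, 8, 0.3, 0, 0, 0],
    [7, 5, 8.6, 0.3, 0, 0, 0],
    [7, 6, 8.6, 0.3, 0, 0, 0],
    [7, 6, 8.6, 0.3, 0, 0, 0],
    [7, 6, 8.6, 0.3, 0, 0, 0],
  ],
)

```text
clock: 6.83
ee_pos: [0.5669, 0.3713, 0.0694]
eef_rot: [0.262, 1.555, -0.264]
ft_force: [0.2, -0.3, 0.3]
gripper_width: 0.0704
```

Run:
```python
from h import *
s=status.sense(); print(s['ee_pos'],s['ft_force'],s['gripper_width']); look("5"); print(go(.568,.372,.017))
a=cv2.imread("pics/top_5.png")[200:300,300:450]
b=cv2.imread("pics/side_5.png")[80:260,210:370]
cv2.imwrite("pics/z5.png",np.hstack([cv2.resize(a,(480,320)),cv2.resize(b,(284,320),interpolation=cv2.INTER_CUBIC)]))
```

```text
[0.56687936 0.37134258 0.0694028 ] [ 0.15469554 -0.32973405  0.29299875] 0.07044369068565035
top 0.01 [430.7 170.9] [ 0.6223 -0.3279] 58.7
top 0.0145 [328.4 250.1] [0.4252 0.0023] 72.9
top 0.0145 [378.7 239.9] [ 0.4366 -0.1433] 72.8
top 0.0145 [432.  215.6] [ 0.4883 -0.3065] 73.1
side 0.01 [404.2 288. ] [ 0.6217 -0.3263] 58.8
side 0.01 [292.5 157.5] [0.5667 0.3682] 59.6
side 0.0145 [347.2 294.5] [ 0.4878 -0.3058] 81.9
side 0.0145 [302.9 255.5] [ 0.4359 -0.1432] 85.2
side 0.0145 [282.2 224. ] [0.4248 0.0033] 88.0
[5.37 0.04 0.03]
```

View pics/z5.png

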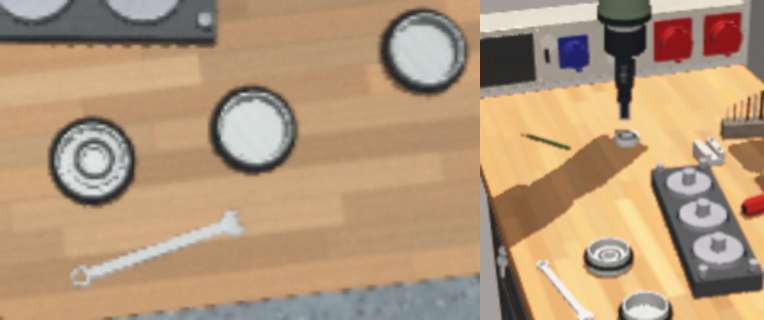

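The first bearing lies flat and centred in tin 1 (at 92,160 in the crop). The second bearing is still at its place under the open fingers (626,138).

Call:
play_rows(
  steps=[
    [7, 2, 0, 0, 0, 0, 0],
    [7, 4, 0, 0, 0, 0, 0],
    [7, 5.3, 0, 0, 0, 0, 0],
    [7, 5.3, 0, 0, 0, 0, 0],
    [4, 5.3, 0, 0, 0, 0, 0],
    [4, 5.3, 0, 0, 0, 0, 0],
    [4, 5.3, 0, 0, 0, 0, 0],
    [4, 5.3, 0, 0, 0, 0, 0],
  ],
)

```text
clock: 7.6
ee_pos: [0.5675, 0.3727, 0.0183]
eef_rot: [0.264, 1.553, -0.262]
ft_force: [-3.0, -2.4, 10.6]
gripper_width: 0.0434
```

Call:
play_rows(
  steps=[
    [4, 0, 0, 0, 0, 0, 0],
    [4, 0, 0, 0, 0, 0, 0],
    [4, -2, 0, 0, 0, 0, 0],
    [4, -5, 0, 0, 0, 0, 0],
    [4, -8.5, 0, 0, 0, 0, 0],
    [4, -8.5, 0, 0, 0, 0, 0],
    [4, -8.5, 0, 0, 0, 0, 0],
  ],
)

```text
clock: 8.18
ee_pos: [0.5678, 0.373, 0.1042]
eef_rot: [0.265, 1.552, -0.26]
ft_force: [0.3, 0.4, -1.9]
gripper_width: 0.0431
```

Run:
```python
from h import *
s=status.sense(); print(s['ee_pos'],s['ft_force'],s['gripper_width']); look("6"); print(go(.4362,-.1433,.1))
```

```text
[0.5677863  0.37297246 0.1041984 ] [ 0.27455819  0.43747956 -1.92953889] 0.04307869167341894
top 0.01 [430.7 170.9] [ 0.6223 -0.3279] 58.9
top 0.0145 [328.5 250. ] [0.425  0.0023] 73.0
top 0.0145 [378.6 239.8] [ 0.4365 -0.1433] 72.8
top 0.0145 [431.9 215.6] [ 0.4886 -0.3067] 73.0
side 0.01 [404.2 288. ] [ 0.6216 -0.3263] 58.9
side 0.0145 [347.2 294.5] [ 0.4878 -0.3058] 81.9
side 0.0145 [302.9 255.5] [ 0.4358 -0.1431] 85.3
side 0.0145 [282.2 224. ] [0.4249 0.0033] 88.2
[  0.15 -52.98   4.61]
```

Call:
play_rows(
  steps=[
    [4, 0, -2.5, 0.2, 0, 0, 0],
    [4, 0, -6, 0.5, 0, 0, 0],
    [4, 0, -10, 0.9, 0, 0, 0],
    [4, 0, -14, 1.2, 0, 0, 0],
    [4, 0, -18, 1.6, 0, 0, 0],
    [4, 0, -22, 1.9, 0, 0, 0],
    [4, 0, -26, 2.3, 0, 0, 0],
    [4, 0, -30, 2.6, 0, 0, 0],
  ],
)

```text
clock: 8.95
ee_pos: [0.4917, 0.0788, 0.1009]
eef_rot: [0.262, 1.556, -0.263]
ft_force: [1.2, -0.6, -2.0]
gripper_width: 0.0426
```

Call:
play_rows(
  steps=[
    [4, 0, -4, 0.4, 0, 0, 0],
    [4, 0, -8, 0.7, 0, 0, 0],
    [4, 0, -12, 1.1, 0, 0, 0],
    [4, 0, -16, 1.4, 0, 0, 0],
    [4, 0, -20, 1.8, 0, 0, 0],
    [4, 0, -22, 1.9, 0, 0, 0],
    [4, 0, -23, 2, 0, 0, 0],
    [4, 0, -23, 2, 0, 0, 0],
  ],
)

```text
clock: 9.62
ee_pos: [0.4354, -0.1451, 0.1009]
eef_rot: [0.265, 1.555, -0.266]
ft_force: [0.0, -0.1, -0.7]
gripper_width: 0.0425
```

Run:
```python
from h import *
s=status.sense(); print(s['ee_pos'],s['ft_force'],s['gripper_width']); look("7"); print(go(.4362,-.1433,.0395))
b=cv2.imread("pics/side_7.png")[150:290,240:380]
cv2.imwrite("pics/z7.png",cv2.resize(b,(420,420),interpolation=cv2.INTER_CUBIC))
```

```text
[ 0.43535636 -0.14506588  0.10091783] [ 0.0266894  -0.12663593 -0.70754907] 0.04247920329775775
top 0.0145 [328.6 250.1] [0.4252 0.0024] 72.9
side 0.01 [404.  288.4] [ 0.6213 -0.3266] 58.3
side 0.0145 [347.  294.4] [ 0.4879 -0.3056] 82.1
side 0.0145 [303.1 255.8] [ 0.436  -0.1441] 84.5
[ 6.16 -0.11  0.01]
```

View pics/z7.png

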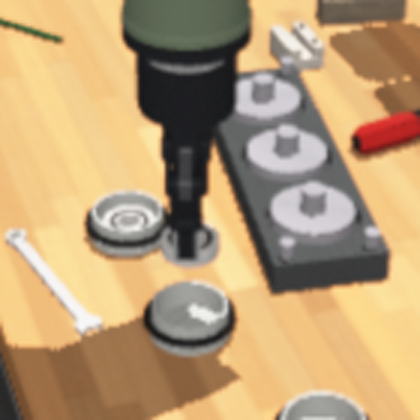

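The bearing hangs straight over tin 2 (bearing at 190,242 and tin at 190,318 in the crop).

Call:
play_rows(
  steps=[
    [4, 2, 0.1, 0, 0, 0, 0],
    [4, 4, 0.1, 0, 0, 0, 0],
    [4, 5.5, 0.1, 0, 0, 0, 0],
    [4, 6.1, 0.1, 0, 0, 0, 0],
    [4, 6.1, 0.1, 0, 0, 0, 0],
    [4, 6.1, 0.1, 0, 0, 0, 0],
    [4, 6.1, 0.1, 0, 0, 0, 0],
  ],
)

```text
clock: 10.3
ee_pos: [0.4369, -0.142, 0.0411]
eef_rot: [0.262, 1.554, -0.262]
ft_force: [0.3, 0.1, -1.3]
gripper_width: 0.0427
```

Call:
play_rows(
  steps=[
    [6.5, 0, 0, 0, 0, 0, 0],
    [6.5, 0, 0, 0, 0, 0, 0],
    [6.5, 0, 0, 0, 0, 0, 0],
    [6.5, 0, 0, 0, 0, 0, 0],
    [6.5, -2, 0, 0, 0, 0, 0],
    [6.5, -5, 0, 0, 0, 0, 0],
    [6.5, -9, 0, 0, 0, 0, 0],
    [6.5, -9, 0, 0, 0, 0, 0],
  ],
)

```text
clock: 10.97
ee_pos: [0.4377, -0.1429, 0.1355]
eef_rot: [0.262, 1.549, -0.264]
ft_force: [0.5, 0.2, 0.3]
gripper_width: 0.0653
```

Run:
```python
from h import *
s=status.sense(); print(s['ee_pos'],s['ft_force'],s['gripper_width']); print(go(.5918,.0366,.11))
```

```text
[ 0.43771011 -0.14291869  0.13553673] [0.45641407 0.20029047 0.31782846] 0.0652660889836668
[ 2.6  22.02  8.63]
```

Call:
play_rows(
  steps=[
    [5, 0, 2, 1, 0, 0, 0],
    [5, 0, 5, 2, 0, 0, 0],
    [5, 0, 9, 3.5, 0, 0, 0],
    [5, 0, 13, 5, 0, 0, 0],
    [5, 0, 17, 6.5, 0, 0, 0],
    [5, 0, 20, 8, 0, 0, 0],
    [5, 0, 22, 8.6, 0, 0, 0],
    [5, 0, 22, 8.6, 0, 0, 0],
  ],
)

```text
clock: 11.63
ee_pos: [0.5915, 0.0418, 0.1301]
eef_rot: [0.262, 1.554, -0.257]
ft_force: [-0.2, 1.4, -0.4]
gripper_width: 0.0498
```

Call:
play_rows(
  steps=[
    [5, 2, 0, 0, 0, 0, 0],
    [5, 3.5, 0, 0, 0, 0, 0],
    [5, 3.5, 0, 0, 0, 0, 0],
    [5, 3.5, 0, 0, 0, 0, 0],
  ],
)

```text
clock: 11.97
ee_pos: [0.5896, 0.0368, 0.0953]
eef_rot: [0.263, 1.556, -0.263]
ft_force: [0.5, 0.2, 0.2]
gripper_width: 0.0503
```

Run:
```python
from h import *
s=status.sense(); print(s['ee_pos'],s['ft_force'],s['gripper_width']); look("8"); print(go(.5918,.0366,.051))
a=cv2.imread("pics/top_8.png")[170:270,300:450]
b=cv2.imread("pics/side_8.png")[140:280,250:390]
cv2.imwrite("pics/z8.png",np.hstack([cv2.resize(a,(450,300)),cv2.resize(b,(300,300),interpolation=cv2.INTER_CUBIC)]))
```

```text
[0.58958524 0.03681591 0.09530128] [0.52838102 0.1759603  0.24572592] 0.05034116929593418
top 0.01 [430.6 171. ] [ 0.6221 -0.3279] 58.9
top 0.0145 [432.  215.5] [ 0.4885 -0.3067] 73.3
side 0.01 [404.1 288. ] [ 0.6216 -0.3263] 58.8
side 0.0145 [347.2 294.5] [ 0.4879 -0.3057] 82.0
side 0.0145 [302.7 255.4] [ 0.4357 -0.1426] 86.0
side 0.0145 [282.1 224.2] [0.4245 0.0026] 88.3
[4.53 0.02 0.15]
```

View pics/z8.png

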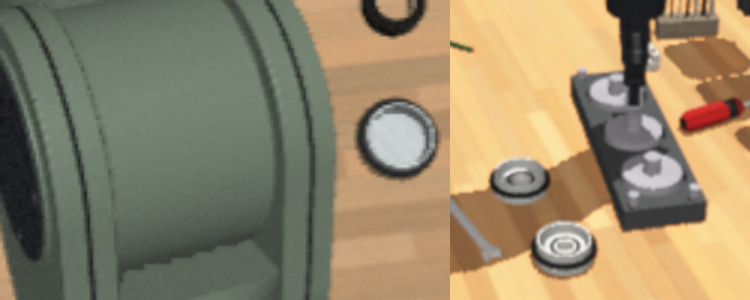

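Both bearings sit in their tins (519,178 and 563,246); the gripper stands over the middle lid's boss (633,123).

Call:
play_rows(
  steps=[
    [5, 2, 0, 0.2, 0, 0, 0],
    [5, 4, 0, 0.2, 0, 0, 0],
    [5, 4.4, 0, 0.2, 0, 0, 0],
    [5, 4.4, 0, 0.2, 0, 0, 0],
    [1.5, 4.4, 0, 0.2, 0, 0, 0],
    [1.5, 4.4, 0, 0.2, 0, 0, 0],
    [1.5, 4.4, 0, 0.2, 0, 0, 0],
    [1.5, 4.4, 0, 0.2, 0, 0, 0],
  ],
)

```text
clock: 12.73
ee_pos: [0.5924, 0.0365, 0.0529]
eef_rot: [0.263, 1.553, -0.263]
ft_force: [-2.4, -0.4, 11.5]
gripper_width: 0.0197
```

Call:
play_rows(
  steps=[
    [1.5, 0, 0, 0, 0, 0, 0],
    [1.5, 0, 0, 0, 0, 0, 0],
    [1.5, 0, 0, 0, 0, 0, 0],
  ],
)

```text
clock: 12.98
ee_pos: [0.5924, 0.0365, 0.0528]
eef_rot: [0.263, 1.553, -0.263]
ft_force: [-2.5, -0.4, 11.9]
gripper_width: 0.0198
```

Call:
play_rows(
  steps=[
    [1.5, -1, 0, 0, 0, 0, 0],
    [1.5, -3, 0, 0, 0, 0, 0],
    [1.5, -5.5, 0, 0, 0, 0, 0],
    [1.5, -5.5, 0, 0, 0, 0, 0],
    [1.5, -5.5, 0, 0, 0, 0, 0],
  ],
)

```text
clock: 13.4
ee_pos: [0.5926, 0.0365, 0.1083]
eef_rot: [0.263, 1.552, -0.262]
ft_force: [-1.0, 0.5, -0.5]
gripper_width: 0.0193
```

Run:
```python
from h import *
s=status.sense(); print(s['ee_pos'],s['ft_force'],s['gripper_width']); print(go(.425,.0027,.105))
```

```text
[0.59255967 0.0365123  0.10825086] [-1.04905108  0.49998982 -0.46843395] 0.019262563055728925
[  0.28  -8.7  -14.71]
```

Lid held. Moving it over tin 1.

Call:
play_rows(
  steps=[
    [1.5, 0, -1, -2, 0, 0, 0],
    [1.5, 0, -3, -5, 0, 0, 0],
    [1.5, 0, -5, -8.5, 0, 0, 0],
    [1.5, 0, -7, -12, 0, 0, 0],
    [1.5, 0, -8.2, -14, 0, 0, 0],
    [1.5, 0, -8.7, -14.7, 0, 0, 0],
    [1.5, 0, -8.7, -14.7, 0, 0, 0],
    [1.5, 0, -8.7, -14.7, 0, 0, 0],
  ],
)

```text
clock: 14.07
ee_pos: [0.4249, 0.0028, 0.1063]
eef_rot: [0.263, 1.555, -0.263]
ft_force: [0.6, 0.5, -0.8]
gripper_width: 0.0193
```

Run:
```python
from h import *
s=status.sense(); print(s['ee_pos'],s['ft_force'],s['gripper_width']); look("9"); print(go(.425,.0027,.105))
b=cv2.imread("pics/side_9.png")[130:270,220:360]
cv2.imwrite("pics/z9.png",cv2.resize(b,(560,560),interpolation=cv2.INTER_CUBIC))
```

```text
[0.42485737 0.00275172 0.10631818] [ 0.60349613  0.48330344 -0.75900715] 0.019289220608008934
top 0.01 [430.6 171. ] [ 0.6221 -0.3278] 58.9
side 0.01 [404.1 288. ] [ 0.6216 -0.3263] 58.8
side 0.0145 [347.2 294.5] [ 0.4879 -0.3057] 82.0
side 0.0145 [302.9 255.5] [ 0.4359 -0.1431] 85.4
[ 0.12 -0.03 -0.02]
```

View pics/z9.png

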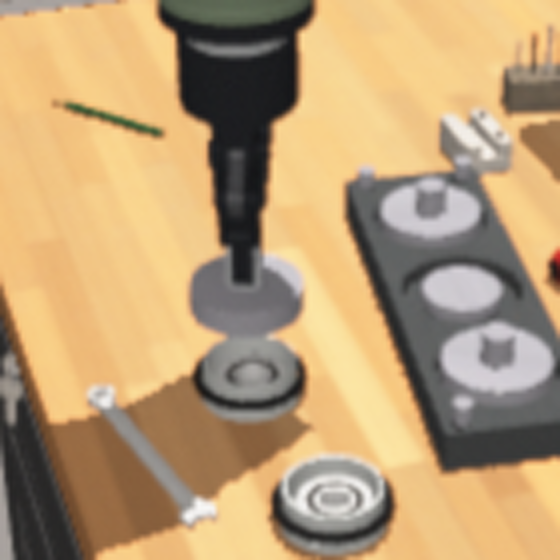

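```bash
cat >> h.py <<'E'
def cyl(cam,x,y,z0,z1,r):
    "pixel box (umin,umax,vmin,vmax) of an upright cylinder"
    t=np.linspace(0,2*np.pi,120); P=np.vstack([np.c_[x+r*np.cos(t),y+r*np.sin(t),0*t+z] for z in(z0,z1)])
    q=world2pix(cam,P); return np.r_[q[:,0].min(),q[:,0].max(),q[:,1].min(),q[:,1].max()].round(1)
E
python3 - <<'E'
from h import *
s=status.sense(); x,y,z=s['ee_pos']
print("lid pred",cyl("side",x,y,z-.0348,z-.0158,.038))
print("tin collar pred",cyl("side",.4249,.0027,.012,.017,.039))
im=cv2.imread("pics/side_9.png"); hsv=cv2.cvtColor(im,cv2.COLOR_BGR2HSV)
m=((hsv[...,1]<70)|(hsv[...,2]<50))[130:270,220:360]
for v in range(190,240,3): 
    u=np.flatnonzero(m[v-130])+220; u=u[(u>250)&(u<312)]; print(v,u.min() if len(u) else 0,u.max() if len(u) else 0)
E
```

```text
lid pred [267.1 296.2 192.3 214.1]
tin collar pred [267.7 296.7 214.7 232.9]
190 276 311
193 276 311
196 271 293
199 268 295
202 268 295
205 268 294
208 268 294
211 271 290
214 276 288
217 273 292
220 270 294
223 269 294
226 269 294
229 271 293
232 272 292
235 251 283
238 251 255
```

Call:
play_rows(
  steps=[
    [1.5, 2, 0, 0, 0, 0, 0],
    [1.5, 3.5, 0, 0, 0, 0, 0],
    [1.5, 4.2, 0, 0, 0, 0, 0],
    [1.5, 4.6, 0, 0, 0, 0, 0],
    [1.5, 4.9, 0, 0, 0, 0, 0],
    [1.5, 5.1, 0, 0, 0, 0, 0],
    [1.5, 5.1, 0, 0, 0, 0, 0],
    [1.5, 5.1, 0, 0, 0, 0, 0],
  ],
)

```text
clock: 14.83
ee_pos: [0.4246, 0.0026, 0.0557]
eef_rot: [0.263, 1.554, -0.263]
ft_force: [-0.4, 0.4, -1.0]
gripper_width: 0.0194
```

Run:
```python
from h import *
s=status.sense(); print(s['ee_pos'],s['ft_force'],s['gripper_width'])
b=read_camera("side")[170:270,230:330]
cv2.imwrite("pics/z10.png",cv2.resize(b,(500,500),interpolation=cv2.INTER_CUBIC))
```

```text
[0.42460977 0.00262785 0.05565405] [-0.44030399  0.43447937 -0.95436555] 0.019360503239749565
```

View pics/z10.png

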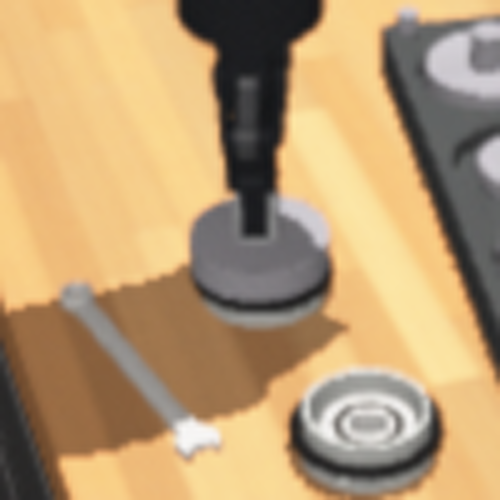

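The lid's skirt is round the rim with no side force. Pressing while still gripping.

Call:
play_rows(
  steps=[
    [1.5, 0.2, 0, 0, 0, 0, 0],
    [1.5, 0.4, 0, 0, 0, 0, 0],
    [1.5, 0.5, 0, 0, 0, 0, 0],
    [1.5, 0.6, 0, 0, 0, 0, 0],
    [1.5, 0.7, 0, 0, 0, 0, 0],
    [1.5, 0.8, 0, 0, 0, 0, 0],
    [1.5, 0.9, 0, 0, 0, 0, 0],
    [1.5, 1, 0, 0, 0, 0, 0],
  ],
)

```text
clock: 15.55
ee_pos: [0.4246, 0.0026, 0.0456]
eef_rot: [0.263, 1.554, -0.263]
ft_force: [-3.0, 0.3, 48.0]
gripper_width: 0.0193
```

Call:
play_rows(
  steps=[
    [1.5, 0.1, 0, 0, 0, 0, 0],
    [1.5, 0.2, 0, 0, 0, 0, 0],
    [1.5, 0.2, 0, 0, 0, 0, 0],
    [1.5, 0.2, 0, 0, 0, 0, 0],
  ],
)

```text
clock: 15.88
ee_pos: [0.4247, 0.0026, 0.0451]
eef_rot: [0.263, 1.552, -0.263]
ft_force: [-6.2, 1.7, 65.3]
gripper_width: 0.0191
```

Call:
play_rows(
  steps=[
    [1.5, -0.2, 0, 0, 0, 0, 0],
    [4.5, -0.2, 0, 0, 0, 0, 0],
    [4.5, -0.2, 0, 0, 0, 0, 0],
    [4.5, -0.2, 0, 0, 0, 0, 0],
    [4.5, -2, 0, 0, 0, 0, 0],
    [4.5, -4, 0, 0, 0, 0, 0],
    [0, -4, 0, 0, 0, 0, 0],
    [0, -4, 0, 0, 0, 0, 0],
  ],
)

```text
clock: 16.55
ee_pos: [0.4247, 0.0026, 0.0837]
eef_rot: [0.263, 1.554, -0.263]
ft_force: [0.4, 0.3, -0.4]
gripper_width: 0.0214
```

Call:
play_rows(
  steps=[
    [0, 0, 0, 0, 0, 0, 0],
    [0, 0, 0, 0, 0, 0, 0],
    [0, 0, 0, 0, 0, 0, 0],
    [0, 0, 0, 0, 0, 0, 0],
    [0, 1, 0, 0, 0, 0, 0],
    [0, 1, 0, 0, 0, 0, 0],
  ],
)

```text
clock: 17.05
ee_pos: [0.4241, 0.0027, 0.0722]
eef_rot: [0.262, 1.556, -0.263]
ft_force: [-0.2, -0.2, -0.7]
gripper_width: -0.0
```

Run:
```python
from h import *
s=status.sense(); print(s['ee_pos'],s['ft_force'],s['gripper_width'])
b=read_camera("side")[170:270,230:330]
cv2.imwrite("pics/z11.png",cv2.resize(b,(500,500),interpolation=cv2.INTER_CUBIC))
```

```text
[0.42408448 0.00271833 0.07222877] [-0.22469509 -0.2334358  -0.65857522] -2.1584852297798166e-05
```

View pics/z11.png

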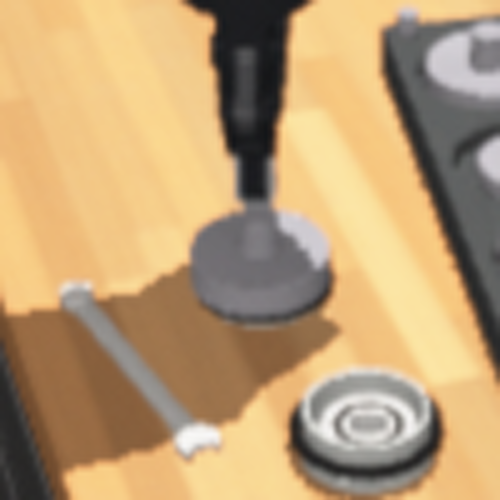

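The lid sits low over tin 1, hiding nearly all of the collar (265,310). Next I check with the shut fingers on the boss top.

Call:
play_rows(
  steps=[
    [0, 0.5, 0, 0, 0, 0, 0],
    [0, 0.7, 0, 0, 0, 0, 0],
    [0, 0.8, 0, 0, 0, 0, 0],
    [0, 0.8, 0, 0, 0, 0, 0],
  ],
)

```text
clock: 17.43
ee_pos: [0.4243, 0.0027, 0.0652]
eef_rot: [0.263, 1.555, -0.263]
ft_force: [0.9, 0.3, 0.4]
gripper_width: -0.0001
```

Call:
play_rows(
  steps=[
    [0, 0.1, 0, 0, 0, 0, 0],
    [0, 0.2, 0, 0, 0, 0, 0],
    [0, 0.2, 0, 0, 0, 0, 0],
  ],
)

```text
clock: 17.68
ee_pos: [0.4244, 0.0027, 0.0633]
eef_rot: [0.263, 1.555, -0.263]
ft_force: [0.9, -0.3, -0.1]
gripper_width: -0.0001
```

Call:
play_rows(
  steps=[
    [0, 0.1, 0, 0, 0, 0, 0],
    [0, 0.1, 0, 0, 0, 0, 0],
  ],
)

```text
clock: 17.85
ee_pos: [0.4244, 0.0026, 0.0629]
eef_rot: [0.263, 1.554, -0.263]
ft_force: [-2.8, 1.1, 20.5]
gripper_width: 0.0
```

Call:
play_rows(
  steps=[
    [0, 0.05, 0, 0, 0, 0, 0],
    [0, 0.1, 0, 0, 0, 0, 0],
    [0, 0.1, 0, 0, 0, 0, 0],
  ],
)

```text
clock: 18.1
ee_pos: [0.4245, 0.0026, 0.0628]
eef_rot: [0.263, 1.553, -0.263]
ft_force: [-7.4, 0.7, 51.7]
gripper_width: -0.0003
```

Call:
play_rows(
  steps=[
    [0, 0.05, 0, 0, 0, 0, 0],
    [0, 0.1, 0, 0, 0, 0, 0],
    [0, 0.1, 0, 0, 0, 0, 0],
  ],
)

```text
clock: 18.35
ee_pos: [0.4245, 0.0026, 0.0626]
eef_rot: [0.262, 1.552, -0.262]
ft_force: [-10.4, 2.1, 83.5]
gripper_width: -0.0001
```

Hard stop at TCP 0.063, so the boss top is at 52 mm: lid 1 is fully home. Next is the second lid.

Call:
play_rows(
  steps=[
    [0, -2, 0, 0, 0, 0, 0],
    [0, -6, 0, 0, 0, 0, 0],
    [5, -6.5, 0, 0, 0, 0, 0],
    [5, -6.5, 0, 0, 0, 0, 0],
  ],
)

```text
clock: 18.68
ee_pos: [0.4253, 0.0025, 0.1273]
eef_rot: [0.264, 1.551, -0.262]
ft_force: [0.1, 0.3, -1.2]
gripper_width: 0.0236
```

Run:
```python
from h import *
print(status.sense()['ee_pos'],go(.5792,-.061,.095))
```

```text
[0.42527502 0.00245653 0.12725903] [ 3.28 -0.93 16.61]
```

Call:
play_rows(
  steps=[
    [5, 0, -0.2, 2.5, 0, 0, 0],
    [5, 0, -0.4, 6, 0, 0, 0],
    [5, 0, -0.6, 10, 0, 0, 0],
    [5, 0, -0.9, 14, 0, 0, 0],
    [5, 0, -0.9, 16.6, 0, 0, 0],
    [5, 1.5, -0.9, 16.6, 0, 0, 0],
    [5, 3.2, -0.9, 16.6, 0, 0, 0],
    [5, 3.2, -0.9, 16.6, 0, 0, 0],
  ],
)

```text
clock: 19.35
ee_pos: [0.5768, -0.0604, 0.0897]
eef_rot: [0.262, 1.559, -0.263]
ft_force: [-0.2, 1.0, -0.7]
gripper_width: 0.0498
```

Call:
play_rows(
  steps=[
    [5, 0, 0, 0, 0, 0, 0],
    [5, 0, 0, 0, 0, 0, 0],
  ],
)

```text
clock: 19.52
ee_pos: [0.5783, -0.0602, 0.0937]
eef_rot: [0.262, 1.555, -0.263]
ft_force: [-0.2, 0.6, -0.8]
gripper_width: 0.0503
```

Run:
```python
from h import *
print(status.sense()['ee_pos'],go(.5792,-.061,.052)); look("12")
```

```text
[ 0.57828899 -0.06020778  0.09365271] [ 4.17 -0.04  0.11]
top 0.0145 [329.  250.1] [0.4243 0.0009] 76.3
side 0.01 [404.1 288. ] [ 0.6216 -0.3263] 58.8
side 0.0145 [347.2 294.5] [ 0.4879 -0.3057] 82.0
side 0.0145 [302.7 255.7] [ 0.4355 -0.1436] 85.1
```

Call:
play_rows(
  steps=[
    [5, 2, 0, 0.1, 0, 0, 0],
    [5, 3.5, 0, 0.1, 0, 0, 0],
    [5, 4.2, 0, 0.1, 0, 0, 0],
    [5, 4.2, 0, 0.1, 0, 0, 0],
    [1.5, 4.2, 0, 0.1, 0, 0, 0],
    [1.5, 4.2, 0, 0.1, 0, 0, 0],
    [1.5, 4.2, 0, 0.1, 0, 0, 0],
    [1.5, 4.2, 0, 0.1, 0, 0, 0],
  ],
)

```text
clock: 20.28
ee_pos: [0.5796, -0.0608, 0.0525]
eef_rot: [0.263, 1.553, -0.263]
ft_force: [-2.6, 0.1, 8.4]
gripper_width: 0.0198
```

Call:
play_rows(
  steps=[
    [1.5, 0, 0, 0, 0, 0, 0],
    [1.5, 0, 0, 0, 0, 0, 0],
    [1.5, 0, 0, 0, 0, 0, 0],
  ],
)

```text
clock: 20.53
ee_pos: [0.5796, -0.0608, 0.0525]
eef_rot: [0.263, 1.553, -0.263]
ft_force: [-2.4, 0.2, 7.8]
gripper_width: 0.0197
```

Call:
play_rows(
  steps=[
    [1.5, -1, 0, 0, 0, 0, 0],
    [1.5, -3, 0, 0, 0, 0, 0],
    [1.5, -5.5, 0, 0, 0, 0, 0],
    [1.5, -5.5, 0, 0, 0, 0, 0],
    [1.5, -5.5, 0, 0, 0, 0, 0],
  ],
)

```text
clock: 20.95
ee_pos: [0.5799, -0.0609, 0.1082]
eef_rot: [0.263, 1.552, -0.263]
ft_force: [0.5, -0.2, -1.1]
gripper_width: 0.0198
```

Run:
```python
from h import *
s=status.sense(); print(s['ee_pos'],s['ft_force'],s['gripper_width']); print(go(.4362,-.1433,.107)); look("13")
```

```text
[ 0.57988147 -0.06085816  0.10818774] [ 0.50761766 -0.2127746  -1.05736031] 0.019824328217945924
[  0.08 -12.51 -10.86]
top 0.0145 [329.2 250.2] [0.4243 0.0008] 76.3
side 0.01 [404.2 288.2] [ 0.6216 -0.3265] 58.5
side 0.0145 [347.2 294.5] [ 0.4879 -0.3057] 82.0
side 0.0145 [302.8 255.7] [ 0.4355 -0.1437] 85.1
```

Call:
play_rows(
  steps=[
    [1.5, 0, -1.5, -1.3, 0, 0, 0],
    [1.5, 0, -4, -3.5, 0, 0, 0],
    [1.5, 0, -7, -6, 0, 0, 0],
    [1.5, 0, -10, -8.5, 0, 0, 0],
    [1.5, 0, -12, -10.3, 0, 0, 0],
    [1.5, 0, -12.5, -10.9, 0, 0, 0],
    [1.5, 0, -12.5, -10.9, 0, 0, 0],
    [1.5, 0, -12.5, -10.9, 0, 0, 0],
  ],
)

```text
clock: 21.72
ee_pos: [0.4358, -0.1426, 0.1061]
eef_rot: [0.263, 1.555, -0.262]
ft_force: [0.0, -0.7, -0.9]
gripper_width: 0.0193
```

Run:
```python
from h import *
s=status.sense(); x,y,z=s['ee_pos']; print(s['ee_pos'],s['ft_force'],s['gripper_width']); look("14"); print(go(.4362,-.1433,.056))
print("lid pred",cyl("side",x,y,z-.0345,z-.0155,.038)); print("collar pred",cyl("side",.4362,-.1433,.012,.017,.039))
im=cv2.imread("pics/side_14.png"); hsv=cv2.cvtColor(im,cv2.COLOR_BGR2HSV); m=(hsv[...,1]<70)|(hsv[...,2]<50)
for v in range(216,272,3):
    u=np.flatnonzero(m[v]); u=u[(u>270)&(u<335)]; print(v,u.min() if len(u) else 0,u.max() if len(u) else 0,end="; ")
cv2.imwrite("pics/z14.png",cv2.resize(im[160:280,240:360],(480,480),interpolation=cv2.INTER_CUBIC))
```

```text
[ 0.43575585 -0.14264654  0.10614778] [ 0.00810695 -0.66230688 -0.92970984] 0.019320381588387628
top 0.0145 [329.  250.1] [0.4243 0.0009] 76.3
side 0.01 [403.9 288.6] [ 0.6211 -0.3268] 57.9
side 0.0145 [347.  294.4] [ 0.4879 -0.3056] 82.1
[ 5.01 -0.1   0.04]
lid pred [286.7 318.4 221.1 246.3]
collar pred [287.1 318.7 244.7 266.2]
216 271 334; 219 271 334; 222 271 334; 225 271 334; 228 271 334; 231 272 334; 234 276 334; 237 287 334; 240 288 334; 243 292 334; 246 294 334; 249 291 314; 252 290 316; 255 271 316; 258 271 316; 261 291 315; 264 292 314; 267 296 309; 270 0 0;
```

View pics/z14.png

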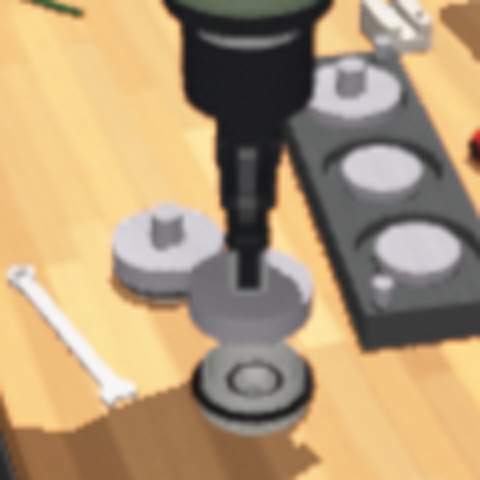

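The lid (250,295) hangs level over tin 2 (253,385), about 1 mm left of it, so I correct that on the way down.

Call:
play_rows(
  steps=[
    [1.5, 2, -0.1, 0.1, 0, 0, 0],
    [1.5, 3.5, -0.1, 0.1, 0, 0, 0],
    [1.5, 4.2, -0.1, 0.1, 0, 0, 0],
    [1.5, 4.6, -0.1, 0.1, 0, 0, 0],
    [1.5, 4.9, -0.1, 0.1, 0, 0, 0],
    [1.5, 5.1, -0.1, 0.1, 0, 0, 0],
    [1.5, 5.1, -0.1, 0.1, 0, 0, 0],
    [1.5, 5.1, -0.1, 0.1, 0, 0, 0],
  ],
)

```text
clock: 22.48
ee_pos: [0.436, -0.1443, 0.0557]
eef_rot: [0.263, 1.554, -0.263]
ft_force: [0.4, 0.6, -0.3]
gripper_width: 0.0198
```

Call:
play_rows(
  steps=[
    [1.5, 0.2, 0, 0, 0, 0, 0],
    [1.5, 0.4, 0, 0, 0, 0, 0],
    [1.5, 0.5, 0, 0, 0, 0, 0],
    [1.5, 0.6, 0, 0, 0, 0, 0],
    [1.5, 0.7, 0, 0, 0, 0, 0],
    [1.5, 0.8, 0, 0, 0, 0, 0],
    [1.5, 0.9, 0, 0, 0, 0, 0],
    [1.5, 1, 0, 0, 0, 0, 0],
  ],
)

```text
clock: 23.15
ee_pos: [0.4359, -0.1444, 0.0455]
eef_rot: [0.263, 1.554, -0.263]
ft_force: [-0.6, 0.1, 14.5]
gripper_width: 0.0198
```

Call:
play_rows(
  steps=[
    [1.5, 0.1, 0, 0, 0, 0, 0],
    [1.5, 0.1, 0, 0, 0, 0, 0],
    [1.5, 0.1, 0, 0, 0, 0, 0],
  ],
)

```text
clock: 23.4
ee_pos: [0.436, -0.1444, 0.0453]
eef_rot: [0.262, 1.553, -0.263]
ft_force: [-5.2, 1.6, 32.5]
gripper_width: 0.0194
```

Home on the rim. Release, then check with shut fingers.

Call:
play_rows(
  steps=[
    [1.5, -0.1, 0, 0, 0, 0, 0],
    [4.5, -0.1, 0, 0, 0, 0, 0],
    [4.5, -0.1, 0, 0, 0, 0, 0],
    [4.5, -0.1, 0, 0, 0, 0, 0],
    [4.5, -2, 0, 0, 0, 0, 0],
    [4.5, -4, 0, 0, 0, 0, 0],
    [0, -4, 0, 0, 0, 0, 0],
    [0, -4, 0, 0, 0, 0, 0],
  ],
)

```text
clock: 24.07
ee_pos: [0.4361, -0.1445, 0.0848]
eef_rot: [0.263, 1.553, -0.263]
ft_force: [-0.4, -0.2, -0.6]
gripper_width: 0.0217
```

Call:
play_rows(
  steps=[
    [0, 0, 0, 0, 0, 0, 0],
    [0, 0, 0, 0, 0, 0, 0],
    [0, 0, 0, 0, 0, 0, 0],
    [0, 0, 0, 0, 0, 0, 0],
    [0, 1, 0, 0, 0, 0, 0],
    [0, 1.6, 0, 0, 0, 0, 0],
    [0, 1.8, 0, 0, 0, 0, 0],
    [0, 1.8, 0, 0, 0, 0, 0],
  ],
)

```text
clock: 24.73
ee_pos: [0.4355, -0.1441, 0.0658]
eef_rot: [0.262, 1.556, -0.263]
ft_force: [-0.4, 0.4, 0.4]
gripper_width: -0.0001
```

```bash
python3 -c "
from h import *
s=status.sense(); print(s['ee_pos'],s['ft_force'],s['gripper_width'])"
```

```text
[ 0.43548829 -0.14407094  0.06577498] [-0.35944376  0.39804288  0.35350974] -0.00011252852867491616
```

Call:
play_rows(
  steps=[
    [0, 0.1, 0, 0, 0, 0, 0],
    [0, 0.2, 0, 0, 0, 0, 0],
    [0, 0.25, 0, 0, 0, 0, 0],
    [0, 0.25, 0, 0, 0, 0, 0],
  ],
)

```text
clock: 25.07
ee_pos: [0.4358, -0.1443, 0.0639]
eef_rot: [0.263, 1.555, -0.263]
ft_force: [-0.5, 0.1, -0.1]
gripper_width: -0.0003
```

Call:
play_rows(
  steps=[
    [0, 0.05, 0, 0, 0, 0, 0],
    [0, 0.1, 0, 0, 0, 0, 0],
    [0, 0.1, 0, 0, 0, 0, 0],
  ],
)

```text
clock: 25.32
ee_pos: [0.4358, -0.1443, 0.0631]
eef_rot: [0.263, 1.554, -0.263]
ft_force: [0.2, 0.4, 5.5]
gripper_width: 0.0001
```

Call:
play_rows(
  steps=[
    [0, 0.05, 0, 0, 0, 0, 0],
    [0, 0.1, 0, 0, 0, 0, 0],
    [0, 0.1, 0, 0, 0, 0, 0],
  ],
)

```text
clock: 25.57
ee_pos: [0.4359, -0.1443, 0.0629]
eef_rot: [0.262, 1.554, -0.263]
ft_force: [-4.9, 2.1, 33.1]
gripper_width: -0.0001
```

Call:
play_rows(
  steps=[
    [0, -2, 0, 0, 0, 0, 0],
    [0, -5, 0, 0, 0, 0, 0],
    [0, -9, 0, 0, 0, 0, 0],
    [0, -13, 0, 0, 0, 0, 0],
    [0, -13, 4, 0, 0, 0, 0],
    [0, -13, 8, 0, 0, 0, 0],
    [0, -13, 12, 0, 0, 0, 0],
    [0, -13, 16, 0, 0, 0, 0],
  ],
)

```text
clock: 26.23
ee_pos: [0.4887, 0.0085, 0.1921]
eef_rot: [0.263, 1.554, -0.263]
ft_force: [1.6, 0.0, 0.1]
gripper_width: 0.0001
```

Call:
play_rows(
  steps=[
    [0, 0, 4, 0, 0, 0, 0],
    [0, 0, 8, 0, 0, 0, 0],
    [0, 0, 12, 0, 0, 0, 0],
    [0, 0, 16, 0, 0, 0, 0],
    [0, 0, 20, 0, 0, 0, 0],
    [0, 0, 22, 0, 0, 0, 0],
    [0, 0, 22, 0, 0, 0, 0],
    [0, 0, 22, 0, 0, 0, 0],
  ],
)

```text
clock: 26.9
ee_pos: [0.5603, 0.2154, 0.1913]
eef_rot: [0.261, 1.555, -0.262]
ft_force: [0.9, 0.5, -0.2]
gripper_width: -0.0001
```

Run:
```python
from h import *
s=status.sense(); print(s['ee_pos'],s['ft_force'])
look("15")
im=cv2.imread("pics/top_15.png"); hsv=cv2.cvtColor(im,cv2.COLOR_BGR2HSV)
m=np.uint8((hsv[...,1]<70)&(hsv[...,2]>100))*255
for z in(.030,):
    for b in blobs("top",m,z,60,85): print("lid top z",z,*b)
a=im[150:280,240:460]; b=cv2.imread("pics/side_15.png")[140:320,230:420]
cv2.imwrite("pics/z15.png",np.vstack([cv2.resize(a,(500,296)),cv2.resize(b,(317,300))[:, :].copy() if 0 else np.pad(cv2.resize(b,(317,300)),((0,0),(0,183),(0,0)))]))
```

```text
[0.56034149 0.2153699  0.19134887] [ 0.86711184  0.51497547 -0.21631259]
top 0.01 [430.4 171.1] [ 0.6221 -0.3277] 59.0
top 0.0145 [379.8 240.4] [ 0.4358 -0.1465] 78.0
top 0.0145 [432.  215.5] [ 0.4886 -0.3066] 73.4
side 0.01 [404.2 288. ] [ 0.6217 -0.3263] 58.8
side 0.0145 [347.2 294.5] [ 0.4878 -0.3059] 82.0
side 0.0145 [302.5 254.2] [ 0.4366 -0.1382] 91.3
lid top z 0.03 [ 67.  384.1] [0.1649 0.7089] 72.9
lid top z 0.03 [380.5 239.9] [ 0.4346 -0.1457] 74.8
lid top z 0.03 [433.3 214.7] [ 0.4879 -0.3052] 62.9
lid top z 0.03 [343.4 197.7] [ 0.5725 -0.0598] 66.4
lid top z 0.03 [551.5 125.2] [ 0.713  -0.6992] 61.7
```

View pics/z15.png

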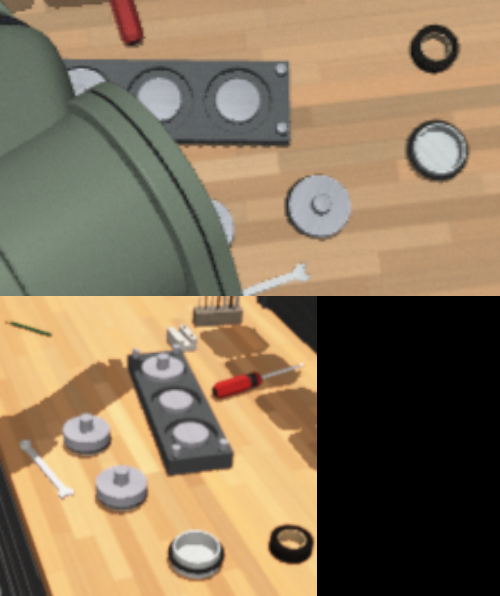

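Call:
play_rows(
  steps=[
    [0, 0, 0, 0, 0, 0, 0],
    [0, 0, 0, 0, 0, 0, 0],
    [0, 0, 0, 0, 0, 0, 0],
    [0, 0, 0, 0, 0, 0, 0],
  ],
)

```text
clock: 27.33
ee_pos: [0.5607, 0.2142, 0.1919]
eef_rot: [0.263, 1.555, -0.263]
ft_force: [-0.4, -0.3, -0.4]
gripper_width: 0.0002
```

```bash
python3 -c "
from plant import ticket
print(ticket.close_job())"
```

```text
the job is handed in; nothing more can be done
None
```

I packed both bearings on the worktop, one each in tins 1 and 2, and handed the job in at about 27 s of the 210 s allowed. The pictures showed no third bearing, so tin 3 stays open and the third lid stays in the die.

**Lids:** I pressed each lid while gripping its boss, then again with the fingers shut on top. Both times the hard stop came at TCP 63 mm, which puts the boss top at 52 mm, so both lids are fully home.

**Last pictures:** Both tins stand level with their lids on. The lid on tin 2 measures about 2 to 3 mm from the tin's position. That is within camera error and the lid's play, and inside the 5 mm allowed. The arm covered most of tin 1 in the last top view, so I checked that lid there only by the side view and the press. The tape had not moved. I judged the block only by eye, and it looked unmoved.

**One reading that disagreed:** The gripper read about 43 mm on the 47 mm bearings and 19 to 20 mm on the 22 mm bosses. I took this as a sensor or compliance offset, because every hold stayed firm.

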